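# Set out the slide-mounting place

### The job

Set out the slide-mounting place around the flat slide box and the conical flask, which stay where they are: lay the larger loose carton flat behind the slide box (on the side away from you), centred on it, its long side parallel to the box's back edge and about 4 cm from it, and lay the small carton flat on top in the middle, long sides the same way. Stand the small beaker upright midway between slide box and flask, and the dropper bottle upright on the far side of the flask, in one straight line with slide box, beaker and flask and about 4 cm clear of the flask. Leave the tape roll, the timer and the brown bottle where they are.

Things in the scene. Friction and masses are not known exactly. Their poses are not given: they have to be found in the camera images.
- slide_box: flat dark-blue plastic hinged slide box, closed, fixed to the worktop, 84 (x) x 88 (y) x 30 mm high. Origin: centre of its underside. Its x axis points away from the robot to its back (hinge) edge, within about 10 degrees; its y axis points to its left as the robot sees it. Its front and back edges lie about 42 mm from the origin along x.
- flask: conical glass flask, fixed, base 77 mm across, narrowing to a neck about 30 mm across, 111 mm high. Origin: centre of its underside, at z = 0. It stands 220 mm from the slide box, centre to centre, straight to the left or the right of it along the slide box's y axis (which side changes from start to start).
- large_carton: larger loose carton, 66 (x) x 100 (y) x 30 mm high, lying flat on the worktop; to be moved. Origin: centre of its underside; y along the long side. Its ends look nearly alike; either way round will do.
- small_carton: small loose carton, 34 (x) x 53 (y) x 22 mm high, lying flat; to be moved. Origin: centre of its underside; y along the long side; either way round will do.
- small_beaker: small glass beaker, 53 mm across, 66 mm high, thin walled, about 45 g, standing upright with its mouth up; to be moved. Origin: centre of its underside, z up. Grasp round the body. (A larger beaker far behind on the worktop is no part of the job.)
- dropper_bottle: small round dropper bottle, 92 mm high: body 35 mm across, 60 mm high with its rounded shoulder, then a 20 mm collar and 13 mm rubber teat; to be moved. Origin: centre of its underside, z up. Grasp round the body.
- tape_roll: roll of tape lying flat, 104 mm across, 25 mm high; leave it alone. Origin: centre of its underside.
- timer: small white lab timer lying on its back, 70 x 64 x 16 mm; leave it alone. Origin: centre of its underside.
- brown_bottle: brown reagent bottle with dark cap, 62 mm across, 120 mm high; leave it alone. Origin: centre of its underside.
Things that resemble listed ones, but are neither listed nor needed, are in the scene too. Leave any red look-alike of the large_carton alone.

How it is judged:
By the outcome, as a careful person would: the job done as asked, in the order asked, and still so for the second after the job is handed in, with the robot touching nothing.
It also fails if it takes over 106 s, if anything falls off the work surface, if the arm or the gripper's body presses on something with over 40 N, if the wrist force passes 120 N, or if a joint passes its speed limit or range.

### The arm

A 6-joint arm with a two-finger parallel gripper is mounted at the origin on a cart in front of the work surface, level with it; the furniture and walls round the work are solid. World frame = base frame: x ahead of the robot, y to its left, z up, the work surface at z = 0. Lengths are in m, angles in rad, forces in N, time in s.
With the tool pointing down it reaches from about 0.35 to 0.775 m from the base axis. Payload 5.5 kg.
Tool frame: the origin (TCP) lies between the finger pads; the fingertips stand 22 mm ahead of it and the grasp point (between the pads) lies 3 mm ahead of it; z points along the fingers, y is the line along which they close (so a half turn about z gives the same grasp; the last joint's range is limited). The gripper opens to 85 mm and grips with 20 to 120 N. Pads are 22 mm wide; open, the fingers measure 114 mm over their backs; the gripper's body (76 mm by 85 mm) begins 54 mm behind the grasp point. The pads swing forward as they close: fully open they stand 13 mm farther back than shut.
Start: joints at [-0.14, 0.313, 0.046, 1.304, 0, 1.431], TCP at [0.575, -0, 0.253] pointing down, gripper open.
Joint ranges: [-2.76, 2.76], [-0.86, 1.69], [-1.03, 1.26], [-2.2, 2.34], [-1.47, 1.5], [-3.14, 3.14]. Speed limits (rad/s): [2.57, 2.57, 3.14, 3.14, 3.14, 3.14].

### API

Orientations are given as a unit quaternion [w, x, y, z].
In Python, from workcell import ctrl gives the robot as it stands.
- The arm moves only by the tool play_rows, never from a script. Its argument "targets" is a list of rows, each an object with "xyz": the shift along the tool's x, y, z in mm, a list of three; "rotation": the turn, a rotation vector about the tool's x, y, z in rad, a list of three. In form: [{"xyz": [x, y, z], "rotation": [ax, ay, az]}, ...]. A call has 1 to 20 rows; each row is the pose to reach, as a shift and turn from the pose commanded when the call began, along the tool's axes at that moment; what a row does not reach only later rows make up. A row lasts 1/10 s, in which the tool goes at most 50 mm and 8.59 degrees, less where a joint would pass 70% of its speed; a pose out of reach is approached as far as the arm can. A call with a gripper value outside its range is refused whole. "fingers" is the opening, from -1 (shut) to 1 (fully open), set as the call begins (left out, the last holds). The fingers move at their own pace and stop on an object; "force" is the grip in N (left out, the last holds). Time passes only in rows, so rows that repeat a pose let the fingers close. It gives the time, the measured TCP pose, the force, the opening and the grip force at its end, in the units of the state.
- ctrl.get_state(): the state, without advancing time (a new reading comes with each control period).
- ctrl.capture(name): name is "scene" or "side" or "wrist"; returns the picture (420x560x3 uint8, red, green, blue); there is no depth.
- ctrl.camera_info(name): a dict with "fov_y" (degrees; the focal length in pixels is half the picture's height over the tangent of half this angle, whatever the lens; pixels are square), "cx", "cy" (the principal point, pixels), "D" ([k1, k2, p1, p2, k3] as OpenCV has them; the pictures are not rectified), "rvec" (rotation vector, rad) and "tvec" (3), from world to camera coordinates, as OpenCV has them. Camera axes: x right, y down, z forward; pixel columns grow to the right and rows downward; lengths in m; the calibration is good to about 2 mm. A picture is of the moment at which its call begins: read the wrist's pose just before it. camera_info takes no time and is no camera call; for the wrist camera it gives the pose at the moment of the call.
- ctrl.finish_job(): hands the job in; it is judged then, once.
The state is a dict: "t": time; "joint_pos": joint angles; "qvel": joint speeds; "joint_torque": joint torques, N m; "tcp_pos": TCP position; "orientation": TCP orientation; "wrist_force": force on the tool from outside, world axes, zero at the start; "torque": the same for the moment, N m; "gripper_width": opening from 0.0 (shut) to 1.0 (fully open); "grasp_force": force on a finger pad.
Only numpy, scipy, OpenCV 4.12 (cv2) and the standard library are available. Lean on these libraries where they do the work, as an engineer would, in place of code of your own. Each camera call takes 0.05 s, during which the arm holds its last target. There are 200 camera calls.

## Working session

There is one attempt and no reset: what is moved stays moved. The work goes in short steps, Python scripts to look and compute and a tool call to move; the robot and the scene stay as the last step left them, time stands still between calls to the robot, and variables do not carry over. Pictures are saved under pics/ and viewed, at most 14 in all, crops included, and the job is handed in when it is done.

Besides the shell and the picture viewer there is one more tool, called as name(argument=value, ...), one argument or row to a line, values as JSON. play_rows: Moves the arm, as the interface text tells. Its arguments: {"type":"object","properties":{"targets":{"type":"array","items":{"type":"object","properties":{"xyz":{"type":"array","items":{"type":"number"}},"rotation":{"type":"array","items":{"type":"number"}}}}},"fingers":{"type":"number"},"force":{"type":"number"}},"required":["targets"]}

```bash
ls && mkdir -p pics
python3 - <<'E'
from workcell import ctrl
import cv2,numpy as np
for n in ["scene","side","wrist"]:
    i=ctrl.camera_info(n); print(n,{k:np.round(v,4).tolist() for k,v in i.items()})
    cv2.imwrite(f"pics/{n}0.png",ctrl.capture(n)[:,:,::-1])
s=ctrl.get_state(); print({k:np.round(v,4).tolist() for k,v in s.items()})
E
```

```text
pics
scene {'fov_y': 45.5307, 'cx': 279.7111, 'cy': 209.6694, 'D': [-0.0582, 0.0, 0.0, 0.0, 0.0], 'rvec': [2.0536, -0.6443, 0.3244], 'tvec': [-0.4823, 0.2458, 1.0008]}
side {'fov_y': 42.9167, 'cx': 271.3848, 'cy': 210.0194, 'D': [0.0587, 0.0, 0.0, 0.0, 0.0], 'rvec': [2.0365, -0.4924, 0.3206], 'tvec': [-0.4992, 0.2072, 1.1046]}
wrist {'fov_y': 64.6948, 'cx': 276.5664, 'cy': 213.6974, 'D': [-0.0424, 0.0, 0.0, 0.0, 0.0], 'rvec': [-2.8617, 0.0003, 0.0015], 'tvec': [-0.5756, -0.0352, 0.3791]}
{'t': 0.15, 'joint_pos': [-0.1396, 0.3139, 0.0453, 1.3036, -0.0, 1.4312], 'qvel': [-0.0012, -0.0017, 0.0055, 0.0004, -0.0004, -0.0016], 'joint_torque': [0.0018, -48.1067, 29.8816, 0.0139, -0.0001, -0.0001], 'tcp_pos': [0.5747, 0.0, 0.2526], 'orientation': [-0.0006, 0.7071, 0.7071, -0.0004], 'wrist_force': [0.076, -0.1414, 0.4893], 'torque': [-0.0312, -0.0081, 0.0163], 'grasp_force': 0.0, 'gripper_width': 0.9992}
```

View pics/scene0.png

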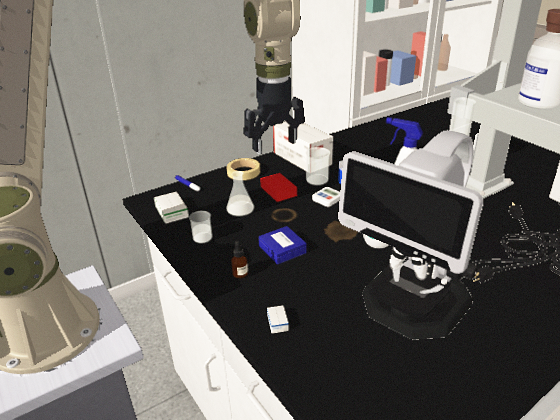

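View pics/side0.png

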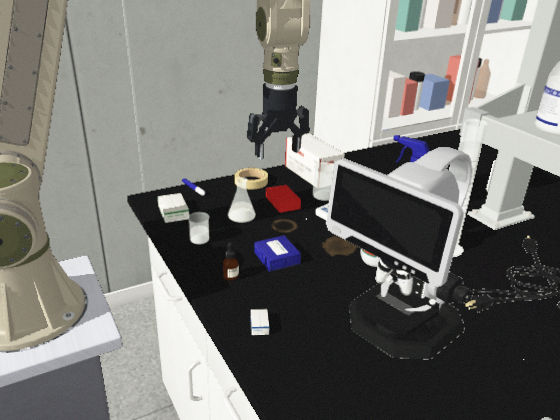

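View pics/wrist0.png

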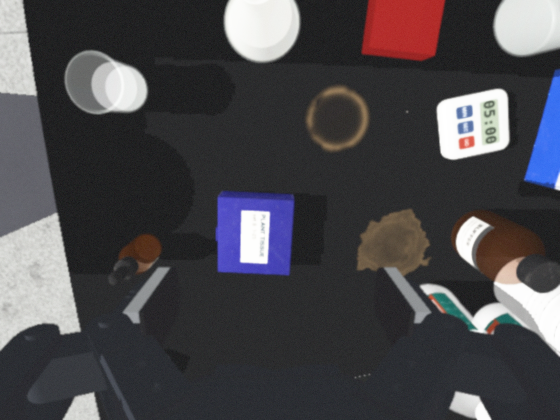

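The scene and side pictures show a white-green carton (171,206) and a red look-alike (278,187). The small white carton is at (277,319), the dropper at (239,262), the small beaker at (201,227), the flask at (240,195) and the slide box at (282,243). The wrist picture shows the slide box top at (256,233), the beaker at (105,82), the dropper teat at (122,268), the flask mouth at (262,22), the timer at (473,124) and the brown bottle at (500,250).

```bash
cat > h.py <<'E'
from workcell import ctrl
import cv2,numpy as np
from scipy.spatial.transform import Rotation as R
np.set_printoptions(precision=4,suppress=True)
def grab(n,name=None):
    i=ctrl.camera_info(n); im=ctrl.capture(n)[:,:,::-1].copy()
    if name: cv2.imwrite(f"pics/{name}.png",im); np.save(f"pics/{name}.npy",np.array(i,dtype=object),allow_pickle=True)
    return im,i
def load(name): return cv2.imread(f"pics/{name}.png"),np.load(f"pics/{name}.npy",allow_pickle=True).item()
def rays(i,p):
    f=210/np.tan(np.radians(i["fov_y"])/2)
    K=np.array([[f,0,i["cx"]],[0,f,i["cy"]],[0,0,1.]])
    u=cv2.undistortPoints(np.array(p,float).reshape(-1,1,2),K,np.array(i["D"],float)).reshape(-1,2)
    Rm=cv2.Rodrigues(np.array(i["rvec"],float))[0]
    d=np.c_[u,np.ones(len(u))]@Rm
    return -Rm.T@np.array(i["tvec"],float), d/np.linalg.norm(d,axis=1)[:,None]
def plane(i,p,z):
    c,d=rays(i,p); return c+d*((z-c[2])/d[:,2])[:,None]
def proj(i,X):
    f=210/np.tan(np.radians(i["fov_y"])/2)
    K=np.array([[f,0,i["cx"]],[0,f,i["cy"]],[0,0,1.]])
    return cv2.projectPoints(np.array(X,float).reshape(-1,1,3),np.array(i["rvec"],float),np.array(i["tvec"],float),K,np.array(i["D"],float))[0].reshape(-1,2)
def tri(views):  # [(info,pixel),...] -> point, residual
    A=np.zeros((3,3));b=np.zeros(3);L=[]
    for i,p in views:
        c,d=rays(i,[p]);P=np.eye(3)-np.outer(d[0],d[0]);A+=P;b+=P@c;L.append((c,P))
    X=np.linalg.solve(A,b);return X,max(np.linalg.norm(P@(X-c)) for c,P in L)
E
python3 - <<'E'
from h import *
for n,P in {"scene":{"big":(171,208),"small":(277,325),"drop":(240,273),"beak":(203,239),"flask":(240,211),"tape":(243,165),"slide":(282,246),"timer":(325,198)},"side":{"big":(173,210),"small":(260,325),"drop":(231,275),"beak":(200,239),"flask":(241,217),"tape":(251,178),"slide":(277,255)}}.items():
    i=ctrl.camera_info(n); print(n,rays(i,[(0,0)])[0])
    for k,p in P.items(): print(k,plane(i,[p],0.01)[0])
i=ctrl.camera_info("wrist");print(rays(i,[(0,0)])[0],plane(i,[(0,0),(560,0),(560,420),(0,420)],0))
print(plane(i,[(219,196),(294,195),(291,275),(218,272)],.03))
E
```

```text
scene [ 0.0124 -0.8712  0.7317]
big [0.4025 0.2657 0.01  ]
small [ 0.3946 -0.2684  0.01  ]
drop [ 0.4164 -0.086   0.01  ]
beak [0.4081 0.0821 0.01  ]
flask [0.5485 0.1401 0.01  ]
tape [0.693 0.369 0.01 ]
slide [ 0.551 -0.057  0.01 ]
timer [0.7751 0.0581 0.01  ]
side [ 0.0212 -0.9893  0.7302]
big [0.3982 0.2609 0.01  ]
small [ 0.4005 -0.2615  0.01  ]
drop [ 0.4174 -0.0831  0.01  ]
beak [0.4101 0.0898 0.01  ]
flask [0.5494 0.1455 0.01  ]
tape [0.68   0.3512 0.01  ]
slide [ 0.5496 -0.0579  0.01  ]
[0.5761 0.0707 0.3736] [[ 0.2894  0.1936  0.    ]
 [ 0.8694  0.1937  0.    ]
 [ 1.0077 -0.3639  0.    ]
 [ 0.1543 -0.3636  0.    ]]
[[ 0.5145 -0.0085  0.03  ]
 [ 0.5943 -0.0074  0.03  ]
 [ 0.5922 -0.1008  0.03  ]
 [ 0.509  -0.0971  0.03  ]]
```

play_rows(
  targets=[
    {"xyz": [40, -25, -10], "rotation": [0, 0, 0]},
    {"xyz": [80, -50, -20], "rotation": [0, 0, 0]},
    {"xyz": [120, -75, -30], "rotation": [0, 0, 0]},
    {"xyz": [160, -100, -40], "rotation": [0, 0, 0]},
    {"xyz": [190, -120, -48], "rotation": [0, 0, 0]},
    {"xyz": [200, -125, -50], "rotation": [0, 0, 0]},
    {"xyz": [200, -125, -50], "rotation": [0, 0, 0]},
    {"xyz": [200, -125, -50], "rotation": [0, 0, 0]},
    {"xyz": [200, -125, -50], "rotation": [0, 0, 0]},
  ],
)

```text
t: 1.05
tcp_pos: [0.4507, 0.1989, 0.3026]
orientation: [-0.0, 0.708, 0.707, -0.0]
wrist_force: [-0.3, 0.3, -0.4]
gripper_width: 0.997
grasp_force: 0.0
```

Run:
```python
from h import *
im,i=grab("wrist","w1"); print(ctrl.get_state()["tcp_pos"],plane(i,[(0,0),(560,0),(560,420),(0,420)],0))
```

```text
[0.4507 0.1989 0.3026] [[ 0.1279  0.4091  0.    ]
 [ 0.7853  0.4082  0.    ]
 [ 0.9417 -0.2251  0.    ]
 [-0.0267 -0.2224  0.    ]]
```

View pics/w1.png

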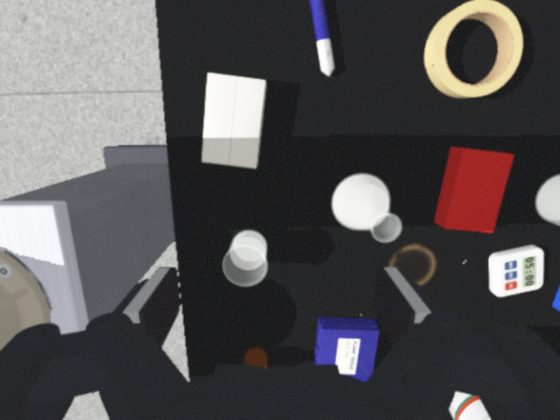

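w1 shows the large carton as white-green at (234,120), with the red look-alike at (475,190). The flask base is at (361,200), the beaker rim at (245,265), the tape at (473,48) and the timer at (516,271).

play_rows(
  targets=[
    {"xyz": [-40, 0, 0], "rotation": [0, 0, 0]},
    {"xyz": [-80, 0, 0], "rotation": [0, 0, 0]},
    {"xyz": [-100, 0, 0], "rotation": [0, 0, 0]},
    {"xyz": [-100, 0, 0], "rotation": [0, 0, 0]},
    {"xyz": [-100, 0, 0], "rotation": [0, 0, 0]},
    {"xyz": [-100, 0, 0], "rotation": [0, 0, 0]},
  ],
)

```text
t: 1.7
tcp_pos: [0.4502, 0.1001, 0.3031]
orientation: [-0.0, 0.707, 0.707, 0.0]
wrist_force: [-0.9, 0.3, 0.4]
gripper_width: 1.0
grasp_force: 0.0
```

Run:
```python
from h import *
im,i=grab("wrist","w2"); print(ctrl.get_state()["tcp_pos"])
```

```text
[0.4502 0.1004 0.3031]
```

play_rows(
  targets=[
    {"xyz": [-40, 0, 0], "rotation": [0, 0, 0]},
    {"xyz": [-85, 0, 0], "rotation": [0, 0, 0]},
    {"xyz": [-130, 0, 0], "rotation": [0, 0, 0]},
    {"xyz": [-175, 0, 0], "rotation": [0, 0, 0]},
    {"xyz": [-220, 0, 0], "rotation": [0, 0, 0]},
    {"xyz": [-265, 0, 0], "rotation": [0, 0, 0]},
    {"xyz": [-290, 0, 0], "rotation": [0, 0, 0]},
    {"xyz": [-300, 0, 0], "rotation": [0, 0, 0]},
    {"xyz": [-300, 0, 0], "rotation": [0, 0, 0]},
    {"xyz": [-300, 0, 0], "rotation": [0, 0, 0]},
    {"xyz": [-300, 0, 0], "rotation": [0, 0, 0]},
  ],
)

```text
t: 2.85
tcp_pos: [0.4502, -0.1985, 0.3034]
orientation: [-0.0, 0.706, 0.708, 0.0]
wrist_force: [0.3, -0.3, 0.4]
gripper_width: 0.993
grasp_force: 0.0
```

Run:
```python
from h import *
im,i=grab("wrist","w3"); print(ctrl.get_state()["tcp_pos"])
a=cv2.imread("pics/w2.png"); b=im
cv2.imwrite("pics/w23.png",cv2.resize(np.vstack([a[0:400],b[0:400]]),None,fx=.75,fy=.75))
```

```text
[ 0.4502 -0.1985  0.3035]
```

View pics/w23.png

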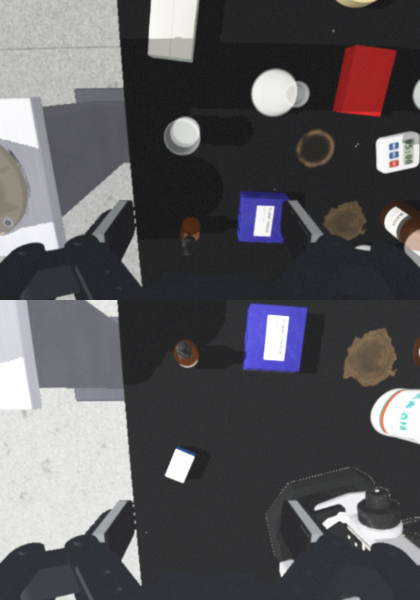

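Run:
```python
from h import *
def crop(n,x,y,w,h,s): 
    a=cv2.imread(f"pics/{n}.png")[y:y+h,x:x+w]; return cv2.resize(a,None,fx=s,fy=s,interpolation=cv2.INTER_NEAREST)
top=np.hstack([crop("w3",315,0,100,100,3),crop("w1",190,65,90,100+10,3)[:300],crop("w3",205,180,70,75,4)[:300][:, :230]])
bot=np.hstack([crop("w0",205,180,100,100,3),crop("w2",215,145,75,75,4)[:300,:270],crop("w3",220,40,60,60,5)[:300,:230]])
cv2.imwrite("pics/crops.png",np.vstack([top,bot])); print(top.shape)
```

```text
[ WARN:0@0.041] global loadsave.cpp:275 findDecoder imread_('pics/w0.png'): can't open/read file: check file path/integrity
Traceback (most recent call last):
TypeError: 'NoneType' object is not subscriptable
```

Run:
```python
from h import *
def crop(n,x,y,w,h,s): 
    a=cv2.imread(f"pics/{n}.png")[y:y+h,x:x+w]; return cv2.resize(a,None,fx=s,fy=s,interpolation=cv2.INTER_NEAREST)
top=np.hstack([crop("w3",315,0,100,100,3),crop("w1",190,65,90,100+10,3)[:300],crop("w3",205,180,70,75,4)[:300][:, :230]])
bot=np.hstack([crop("wrist0",205,180,100,100,3),crop("w2",215,145,75,75,4)[:300,:270],crop("w3",220,40,60,60,5)[:300,:230]])
cv2.imwrite("pics/crops.png",np.vstack([top,bot])); print(top.shape)
```

```text
(300, 800, 3)
```

View pics/crops.png

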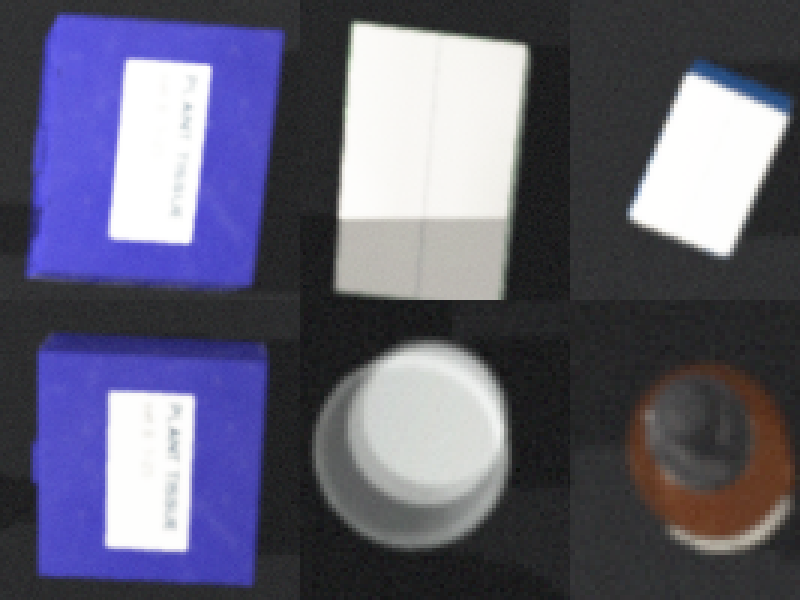

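The crops show the slide box top, the large white carton with green sides, the small white carton with a blue end, the beaker (rim and base circles) and the dark teat of the dropper. All match their descriptions.

```bash
cat >> h.py <<'E'
W0={"fov_y":64.6948,"cx":276.5664,"cy":213.6974,"D":[-0.0424,0,0,0,0],"rvec":[-2.8617,.0003,.0015],"tvec":[-.5756,-.0352,.3791]}
def sub(im,p,w=3):
    g=cv2.cvtColor(im,cv2.COLOR_BGR2GRAY)
    return cv2.cornerSubPix(g,np.array(p,np.float32).reshape(-1,1,2),(w,w),(-1,-1),(3,50,.01)).reshape(-1,2)
def quad(P):  # TL,TR,BR,BL (x right,y up) -> centre, size, yaw of x axis and y axis
    P=P[:,:2];ex=(P[1]+P[2]-P[0]-P[3])/2;ey=(P[0]+P[1]-P[2]-P[3])/2
    return P.mean(0),np.linalg.norm(ex),np.linalg.norm(ey),np.degrees([np.arctan2(ex[1],ex[0]),np.arctan2(-ey[0],ey[1])])
E
cat > m1.py <<'E'
from h import *
im1,i1=load("w1");im3,i3=load("w3");im0=cv2.imread("pics/wrist0.png");i2=load("w2")[1]
C={"scene":(cv2.imread("pics/scene0.png"),ctrl.camera_info("scene")),"side":(cv2.imread("pics/side0.png"),ctrl.camera_info("side"))}
s0=sub(im0,[(217.7,197.3),(294,195.7),(289.3,275),(217.7,271.7)]);s3=sub(im3,[(334,5),(409.3,10.7),(399,96.7),(328,92)])
print("slide",s0,s3)
for k in range(4): print(tri([(W0,s0[k]),(i3,s3[k])]))
print(quad(plane(W0,s0,.03)),quad(plane(i3,s3,.03)))
for nm,im,i,c,h in [("big",im1,i1,[(207.3,72.3),(265.7,80),(258,167),(202,162)],.03),("small",im3,i3,[(234.5,198),(260,207),(244.5,244.5),(219.5,234.5)],.022)]:
    c=sub(im,c);P=plane(i,c,h);print(nm,c.tolist(),quad(P))
    for n,(I,J) in C.items():
        q0=proj(J,P);q=sub(I,q0)
        print(n,np.c_[q0,q])
        for k in range(4): print(tri([(i,c[k]),(J,q[k])]))
E
python3 m1.py
```

```text
slide [[217.2118 196.4515]
 [292.6665 193.6463]
 [288.2005 275.1484]
 [217.5768 271.1827]] [[334.0859   4.3834]
 [408.8106  10.0198]
 [398.4003  94.3529]
 [328.      92.    ]]
(array([ 0.5125, -0.009 ,  0.0298]), np.float64(8.124373842266131e-05))
(array([ 0.595 , -0.0094,  0.0199]), np.float64(0.0021670494618124692))
(array([ 0.5889, -0.1002,  0.0317]), np.float64(0.00012018482181736065))
(array([ 0.5089, -0.0977,  0.0278]), np.float64(0.0009949539376288518))
(array([ 0.5506, -0.053 ]), np.float64(0.08029687918489381), np.float64(0.09116473659351237), array([-0.6588, -2.4636])) (array([ 0.5512, -0.0552]), np.float64(0.08054202570275254), np.float64(0.08810176509211068), array([-2.1007, -2.2419]))
big [[207.1484375, 72.1266098022461], [265.0395202636719, 79.62010955810547], [255.4853057861328, 168.23968505859375], [201.2477264404297, 161.3542022705078]] (array([0.401 , 0.2662]), np.float64(0.06471117392884072), np.float64(0.09974834699621522), array([-7.4008, -7.1656]))
scene [[153.0544 196.6243 153.4879 197.059 ]
 [175.5164 190.9131 175.5258 191.1376]
 [186.4871 207.3381 186.695  20
[... 1258 characters left out ...]
.float64(0.0005730004831373937))
(array([ 0.4297, -0.2371,  0.0211]), np.float64(0.00038600735560618085))
(array([ 0.4094, -0.2846,  0.0208]), np.float64(0.00010245066151091555))
(array([ 0.3767, -0.2701,  0.0207]), np.float64(0.0008546336229098802))
side [[250.557  309.213  250.2987 309.0294]
 [267.6035 308.8157 266.4868 308.7067]
 [269.356  325.8995 268.4745 326.3879]
 [251.62   326.4684 250.8565 327.1831]]
(array([ 0.3983, -0.2225,  0.0224]), np.float64(0.0002664862870148323))
(array([ 0.4291, -0.2365,  0.0223]), np.float64(0.0011300384374974585))
(array([ 0.4085, -0.284 ,  0.0211]), np.float64(0.0008912571907425855))
(array([ 0.3768, -0.2702,  0.0207]), np.float64(0.0007344838551814916))
```

Run:
```python
from h import *
im1,i1=load("w1");im2,i2=load("w2");im3,i3=load("w3");im0=cv2.imread("pics/wrist0.png")
def blob(im,box,lo,mode="v",hi=256):
    x,y,w,h=box;c=cv2.GaussianBlur(im[y:y+h,x:x+w],(3,3),0);v=c.max(2)
    if mode=="r": v=np.clip(c[:,:,2].astype(int)-c[:,:,0],0,255)
    m=((v>=lo)&(v<hi)).astype(np.uint8);m=cv2.morphologyEx(m,cv2.MORPH_OPEN,np.ones((3,3)))
    k=max(cv2.findContours(m,0,1)[0],key=cv2.contourArea);e=cv2.fitEllipse(cv2.convexHull(k))
    return np.array(e[0])+(x,y),e[1],np.array(cv2.boundingRect(k))+(x,y,0,0)
for n,im,i,b in [("w1",im1,i1,(325,165,70,75)),("w2",im2,i2,(325,85,65,75))]:
    for lo in (120,170,200):
        e=blob(im,b,lo);print("flask",n,lo,e,plane(i,[e[0]],0.005))
for n,im,i,b in [("w1",im1,i1,(215,220,65,70)),("w2",im2,i2,(210,145,70,70)),("w0",im0,W0,(55,40,100,80))]:
    for lo in (65,130,170,190):
        e=blob(im,b,lo);print("beaker",n,lo,e,plane(i,[e[0]],0.066),plane(i,[e[0]],.003))
for n,im,i,b in [("w3",im3,i3,(215,35,65,65)),("w2",im2,i2,(230,280,50,60)),("w0",im0,W0,(110,225,60,60))]:
    e=blob(im,b,35,"r");print("drop",n,e,plane(i,[e[0]],0.04))
print("rim by hand",plane(i2,[(242.5,182.5)],.066),plane(i2,[(248,173.8)],.003),"teat",tri([(i2,(249,328)),(i3,(245.4,66.6))]))
```

```text
flask w1 120 (array([365.0674, 207.4632]), (58.65149688720703, 74.99015808105469), array([332, 174,  63,  66])) [[0.5678 0.1573 0.005 ]]
flask w1 170 (array([361.1302, 202.3163]), (55.88227844238281, 58.21653366088867), array([332, 175,  57,  55])) [[0.5622 0.1643 0.005 ]]
flask w1 200 (array([360.6458, 202.0107]), (53.29324722290039, 56.37206268310547), array([333, 175,  55,  54])) [[0.5615 0.1647 0.005 ]]
flask w2 120 (array([365.5644, 123.0546]), (60.4250602722168, 64.24948120117188), array([335,  92,  55,  63])) [[0.5609 0.1659 0.005 ]]
flask w2 170 (array([365.46  , 123.0898]), (58.29019546508789, 61.917274475097656), array([336,  93,  54,  61])) [[0.5607 0.1658 0.005 ]]
flask w2 200 (array([365.3404, 123.1571]), (56.88922882080078, 59.997596740722656), array([337,  94,  53,  59])) [[0.5606 0.1658 0.005 ]]
beaker w1 65 (array([246.2946, 258.5023]), (47.936397552490234, 59.17042922973633), array([222, 229,  47,  58])) [[0.4164 0.1122 0.066 ]] [[0.4101 0.0844 0.003 ]]
beaker w1 130 (array([249.3599, 256.2604]), (39.26484298706055, 54.344886779785156), array([229, 230,  38,  55])) 
[... 1508 characters left out ...]
w0 190 (array([118.761 ,  86.9271]), (47.560325622558594, 54.976966857910156), array([93, 61, 53, 49])) [[0.4364 0.0988 0.066 ]] [[0.4078 0.1045 0.003 ]]
drop w3 (array([247.8553,  70.8955]), (30.993501663208008, 33.763763427734375), array([232,  58,  33,  30])) [[ 0.4204 -0.0776  0.04  ]]
drop w2 (array([253.5597, 306.9721]), (26.54084587097168, 36.29243469238281), array([241, 290,  25,  30])) [[ 0.4212 -0.0674  0.04  ]]
drop w0 (array([139.6213, 253.6587]), (31.79084014892578, 45.619354248046875), array([120, 235,  41,  37])) [[ 0.4259 -0.0706  0.04  ]]
rim by hand [[0.4143 0.1034 0.066 ]] [[0.4151 0.1028 0.003 ]] teat (array([ 0.419 , -0.0777,  0.0711]), np.float64(0.0015556973089755782))
```

Run:
```python
from h import *
i3=load("w3")[1];i1=load("w1")[1]
print("brown base L,R-ish",plane(W0,[(453,222),(480,235)],0))
print("white bottle left edge w3,w1",plane(i3,[(496,147),(520,115),(520,185)],0),plane(i1,[(450,395)],0))
print("scope base",plane(i3,[(357,285),(380,260),(430,225),(480,223)],0))
i=ctrl.camera_info("scene");print("monitor corners if x=.75..:",plane(i,[(338,225),(470,268),(363,290)],0.0))
a=cv2.imread("pics/wrist0.png")[180:360,340:560];b=cv2.imread("pics/w3.png")[80:380,330:560]
cv2.imwrite("pics/obs.png",np.hstack([cv2.resize(a,None,fx=1.67,fy=1.67)[:300],b]))
```

```text
brown base L,R-ish [[ 0.7864 -0.047   0.    ]
 [ 0.8225 -0.0636  0.    ]]
white bottle left edge w3,w1 [[ 0.7336 -0.1601  0.    ]
 [ 0.7583 -0.1199 -0.    ]
 [ 0.7759 -0.2095  0.    ]] [[ 0.7335 -0.16    0.    ]]
scope base [[ 0.5667 -0.3554  0.    ]
 [ 0.5962 -0.3167  0.    ]
 [ 0.6602 -0.2654  0.    ]
 [ 0.7297 -0.2625  0.    ]]
monitor corners if x=.75..: [[ 0.728  -0.0556  0.    ]
 [ 0.86   -0.37    0.    ]
 [ 0.6105 -0.2819  0.    ]]
```

View pics/obs.png

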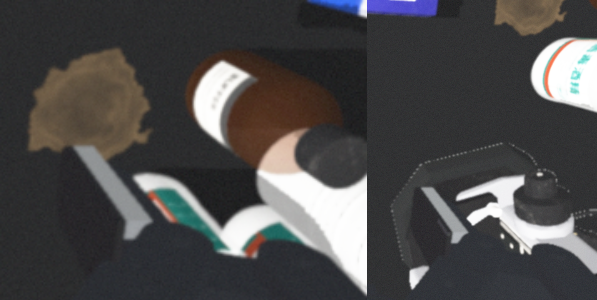

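The view shows the brown bottle and a tall white bottle beyond (0.73,-0.16), with the microscope base at y<-0.26, so the carton's place is clear. Next I go to hover over the large carton.

play_rows(
  targets=[
    {"xyz": [30, -3, 0], "rotation": [0, 0, 0.02]},
    {"xyz": [75, -8, 0], "rotation": [0, 0, 0.04]},
    {"xyz": [120, -13, 0], "rotation": [0, 0, 0.06]},
    {"xyz": [165, -18, 0], "rotation": [0, 0, 0.08]},
    {"xyz": [210, -23, 0], "rotation": [0, 0, 0.1]},
    {"xyz": [255, -28, 0], "rotation": [0, 0, 0.12]},
    {"xyz": [300, -33, 10], "rotation": [0, 0, 0.127]},
    {"xyz": [345, -38, 25], "rotation": [0, 0, 0.127]},
    {"xyz": [385, -43, 50], "rotation": [0, 0, 0.127]},
    {"xyz": [420, -46, 85], "rotation": [0, 0, 0.127]},
    {"xyz": [445, -48, 120], "rotation": [0, 0, 0.127]},
    {"xyz": [460, -49, 160], "rotation": [0, 0, 0.127]},
    {"xyz": [465, -49, 190], "rotation": [0, 0, 0.127]},
    {"xyz": [465, -49, 203], "rotation": [0, 0, 0.127]},
    {"xyz": [465, -49, 203], "rotation": [0, 0, 0.127]},
    {"xyz": [465, -49, 203], "rotation": [0, 0, 0.127]},
    {"xyz": [465, -49, 203], "rotation": [0, 0, 0.127]},
  ],
  fingers=1,
  force=30,
)

```text
t: 4.6
tcp_pos: [0.4018, 0.2655, 0.1017]
orientation: [0.0, 0.75, 0.661, 0.001]
wrist_force: [0.2, 0.2, -0.4]
gripper_width: 1.006
grasp_force: 0.0
```

```bash
cat >> h.py <<'E'
def go(x,y,z,yaw):  # tool shift (mm) and turn (about tool z, rad) to a downward pose; yaw (deg) = angle of tool y from world x
    s=ctrl.get_state();Rt=R.from_quat(np.roll(s["orientation"],-1));p=s["tcp_pos"]
    tgt=R.from_euler("z",yaw,degrees=True)*R.from_matrix(np.array([[0,1,0],[1,0,0],[0,0,-1.]]))
    rv=(Rt.inv()*tgt).as_rotvec()
    print("tcp",np.array(p),"move mm",np.round(Rt.inv().apply(np.array([x,y,z])-p)*1000,1),"rot",np.round(rv,4),"j",np.round(s["joint_pos"],2),"F",np.round(s["wrist_force"],1),"w",round(s["gripper_width"],3),"g",round(s["grasp_force"],1),"t",round(s["t"],2))
E
python3 - <<'E'
from h import *
go(.401,.2663,.023,-7.3)
a=ctrl.camera_info("scene");b=ctrl.camera_info("side")
for p,q in [((345,152),(336,163)),((338,225),(328,225)),((470,268),(440,277)),((480,195),(462,203))]: print(tri([(a,p),(b,q)]))
E
```

```text
tcp [0.4018 0.2655 0.1017] move mm [ 0.6 -1.  78.7] rot [ 0.0022 -0.0013  0.0008] j [ 0.42  0.24 -0.45  0.88 -0.    2.11] F [ 0.2  0.2 -0.4] w 1.006 g 0.0 t 4.6
(array([ 0.5439, -0.2732,  0.3433]), np.float64(0.0033357159158442094))
(array([ 0.4895, -0.3326,  0.2521]), np.float64(0.005717222941666157))
(array([ 0.5134, -0.5748,  0.2986]), np.float64(0.0004797701490932259))
(array([ 0.5831, -0.5244,  0.369 ]), np.float64(0.003231207633995499))
```

play_rows(
  targets=[
    {"xyz": [0, -1, 25], "rotation": [0, 0, 0]},
    {"xyz": [0, -1, 50], "rotation": [0, 0, 0]},
    {"xyz": [0, -1, 70], "rotation": [0, 0, 0]},
    {"xyz": [0, -1, 79], "rotation": [0, 0, 0]},
    {"xyz": [0, -1, 79], "rotation": [0, 0, 0]},
    {"xyz": [0, -1, 79], "rotation": [0, 0, 0]},
  ],
  fingers=1,
)

```text
t: 5.2
tcp_pos: [0.4009, 0.2654, 0.0224]
orientation: [0.0, 0.751, 0.661, 0.001]
wrist_force: [0.1, -0.8, 0.4]
gripper_width: 0.997
grasp_force: 0.0
```

play_rows(
  targets=[
    {"xyz": [0, 0, 0], "rotation": [0, 0, 0]},
    {"xyz": [0, 0, 0], "rotation": [0, 0, 0]},
    {"xyz": [0, 0, 0], "rotation": [0, 0, 0]},
    {"xyz": [0, 0, 0], "rotation": [0, 0, 0]},
    {"xyz": [0, 0, 0], "rotation": [0, 0, 0]},
    {"xyz": [0, 0, 0], "rotation": [0, 0, 0]},
    {"xyz": [0, 0, 0], "rotation": [0, 0, 0]},
  ],
  fingers=-1,
  force=30,
)

```text
t: 5.9
tcp_pos: [0.4011, 0.2656, 0.0226]
orientation: [0.0, 0.751, 0.661, 0.001]
wrist_force: [0.1, -0.3, 6.5]
gripper_width: 0.758
grasp_force: 33.7
```

Run:
```python
from h import *
go(.401,.2663,.023,-7.3)
go(.666,-.0592,.12,-2.5)
```

```text
tcp [0.4011 0.2656 0.0226] move mm [ 0.7 -0.1 -0.4] rot [ 0.0022 -0.0013  0.0004] j [ 0.42  0.34 -0.55  0.68 -0.    2.12] F [ 0.1 -0.3  6.5] w 0.758 g 33.7 t 5.9
tcp [0.4011 0.2656 0.0226] move mm [-288.5  304.2  -97.1] rot [ 0.0022 -0.0012 -0.0834] j [ 0.42  0.34 -0.55  0.68 -0.    2.12] F [ 0.1 -0.3  6.5] w 0.758 g 33.7 t 5.9
```

play_rows(
  targets=[
    {"xyz": [0, 0, -15], "rotation": [0, 0, 0]},
    {"xyz": [0, 0, -50], "rotation": [0, 0, 0]},
    {"xyz": [0, 0, -95], "rotation": [0, 0, 0]},
    {"xyz": [-5, 5, -140], "rotation": [0, 0, 0]},
    {"xyz": [-20, 21, -170], "rotation": [0, 0, 0]},
    {"xyz": [-45, 47, -180], "rotation": [0, 0, -0.01]},
    {"xyz": [-75, 79, -180], "rotation": [0, 0, -0.02]},
    {"xyz": [-105, 110, -180], "rotation": [0, 0, -0.03]},
    {"xyz": [-135, 142, -180], "rotation": [0, 0, -0.04]},
    {"xyz": [-165, 174, -180], "rotation": [0, 0, -0.05]},
    {"xyz": [-195, 205, -180], "rotation": [0, 0, -0.06]},
    {"xyz": [-225, 237, -180], "rotation": [0, 0, -0.07]},
    {"xyz": [-250, 263, -175], "rotation": [0, 0, -0.08]},
    {"xyz": [-270, 284, -160], "rotation": [0, 0, -0.083]},
    {"xyz": [-282, 297, -135], "rotation": [0, 0, -0.083]},
    {"xyz": [-287, 303, -105], "rotation": [0, 0, -0.083]},
    {"xyz": [-288, 304, -85], "rotation": [0, 0, -0.083]},
    {"xyz": [-288, 304, -77], "rotation": [0, 0, -0.083]},
    {"xyz": [-288, 304, -77], "rotation": [0, 0, -0.083]},
    {"xyz": [-288, 304, -77], "rotation": [0, 0, -0.083]},
  ],
)

```text
t: 7.9
tcp_pos: [0.6656, -0.0589, 0.0995]
orientation: [0.001, 0.722, 0.692, 0.0]
wrist_force: [-0.1, -0.2, -0.7]
gripper_width: 0.765
grasp_force: 33.9
```

Run:
```python
from h import *
go(.666,-.0592,.0236,-2.5)
grab("wrist","w4")
```

```text
tcp [ 0.6656 -0.0589  0.0995] move mm [-0.3  0.3 75.9] rot [0.0014 0.0002 0.    ] j [-0.21  0.57  0.05  1.06  0.    1.41] F [-0.1 -0.2 -0.7] w 0.765 g 33.9 t 7.9
```

View pics/w4.png

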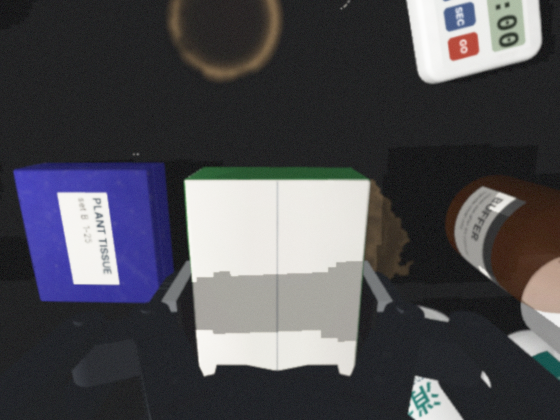

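w4 shows the carton held level, with its top far edge from (186,182) to (369,181). The slide box is to its left, and the timer and brown bottle are clear of it.

Run:
```python
from h import *
im,i=load("w4")
c=sub(im,[(187,181),(368,181)],4);P=plane(i,c,.106);print(c,P,"far edge mid",P.mean(0),np.degrees(np.arctan2(*(P[1]-P[0])[[1,0]])), np.linalg.norm(P[1]-P[0]))
u=np.array([.0436,.999]);print("carton centre",P.mean(0)[:2]-.05*u)
s=sub(im,[(16,170),(165,163),(148,299),(41,300)],4);print(s,plane(i,s,.03))
```

```text
[[183.7133 179.7071]
 [368.5024 179.4196]] [[ 0.6366 -0.0073  0.106 ]
 [ 0.7012 -0.0101  0.106 ]] far edge mid [ 0.6689 -0.0087  0.106 ] -2.448503458784955 0.06471793518480301
carton centre [ 0.6667 -0.0586]
[[ 12.7074 170.1313]
 [162.5059 161.5121]
 [148.2716 301.6946]
 [ 40.8137 300.4404]] [[ 0.5129 -0.0092  0.03  ]
 [ 0.6036 -0.0089  0.03  ]
 [ 0.5813 -0.099   0.03  ]
 [ 0.5087 -0.0959  0.03  ]]
```

play_rows(
  targets=[
    {"xyz": [0, 0, 20], "rotation": [0, 0, 0]},
    {"xyz": [0, 0, 45], "rotation": [0, 0, 0]},
    {"xyz": [0, 0, 64], "rotation": [0, 0, 0]},
    {"xyz": [0, 0, 72], "rotation": [0, 0, 0]},
    {"xyz": [0, 0, 76], "rotation": [0, 0, 0]},
    {"xyz": [0, 0, 76], "rotation": [0, 0, 0]},
    {"xyz": [0, 0, 76], "rotation": [0, 0, 0]},
  ],
)

```text
t: 8.65
tcp_pos: [0.6662, -0.0592, 0.0238]
orientation: [0.001, 0.722, 0.691, 0.001]
wrist_force: [0.8, -0.0, -0.2]
gripper_width: 0.758
grasp_force: 33.9
```

play_rows(
  targets=[
    {"xyz": [0, 0, 0], "rotation": [0, 0, 0]},
    {"xyz": [0, 0, 0], "rotation": [0, 0, 0]},
    {"xyz": [0, 0, 0], "rotation": [0, 0, 0]},
    {"xyz": [0, 0, 0], "rotation": [0, 0, 0]},
    {"xyz": [0, 0, 0], "rotation": [0, 0, 0]},
    {"xyz": [0, 0, 0], "rotation": [0, 0, 0]},
    {"xyz": [0, 0, -10], "rotation": [0, 0, 0]},
    {"xyz": [0, 0, -40], "rotation": [0, 0, 0]},
    {"xyz": [0, 0, -85], "rotation": [0, 0, 0]},
    {"xyz": [0, 0, -130], "rotation": [0, 0, 0]},
    {"xyz": [0, 0, -175], "rotation": [0, 0, 0]},
    {"xyz": [0, 0, -210], "rotation": [0, 0, 0]},
    {"xyz": [0, 0, -230], "rotation": [0, 0, 0]},
    {"xyz": [0, 0, -230], "rotation": [0, 0, 0]},
    {"xyz": [0, 0, -230], "rotation": [0, 0, 0]},
  ],
  fingers=1,
)

```text
t: 10.15
tcp_pos: [0.6652, -0.0591, 0.2528]
orientation: [0.0, 0.722, 0.691, 0.0]
wrist_force: [0.3, -0.8, -0.8]
gripper_width: 1.001
grasp_force: 0.0
```

Run:
```python
from h import *
im,i=grab("wrist","w5")
g=cv2.cvtColor(im,cv2.COLOR_BGR2GRAY);P=np.array([[.6353,-.0079,.03],[.7012,-.0108,.03],[.698,-.1107,.03],[.631,-.1077,.03]])
q0=proj(i,P);print(q0,sub(im,q0,5),quad(plane(i,sub(im,q0,5),.03)))
S=proj(i,[[.5125,-.009,.03],[.5935,-.0115,.03],[.589,-.1,.03],[.509,-.097,.03]]);s=sub(im,S,4);print(S,s,plane(i,s,.03))
go(.45,-.15,.3,-2.5)
```

```text
[[243.299  139.9827]
 [308.2104 139.9503]
 [306.9834 232.9101]
 [245.878  232.9211]] [[245.1766 139.2228]
 [309.2986 139.2981]
 [306.7598 232.2707]
 [247.4067 232.2387]] (array([ 0.6675, -0.0586]), np.float64(0.06511560891973389), np.float64(0.09985401372949909), array([-2.6082, -2.6051]))
[[124.6143 147.1054]
 [202.776  145.542 ]
 [207.1097 227.8783]
 [134.7905 228.3055]] [[124.7611 147.8531]
 [200.2221 144.9758]
 [207.1232 227.9842]
 [133.941  227.4255]] [[ 0.5125 -0.0098  0.03  ]
 [ 0.5909 -0.0108  0.03  ]
 [ 0.589  -0.1001  0.03  ]
 [ 0.5082 -0.0959  0.03  ]]
tcp [ 0.6646 -0.059   0.2514] move mm [-100.4 -210.5  -48.3] rot [-0.0012 -0.0002 -0.0004] j [-0.21  0.5   0.33  1.4  -0.    1.41] F [-0.5  0.7  0.5] w 0.998 g 0.0 t 10.2
```

View pics/w5.png

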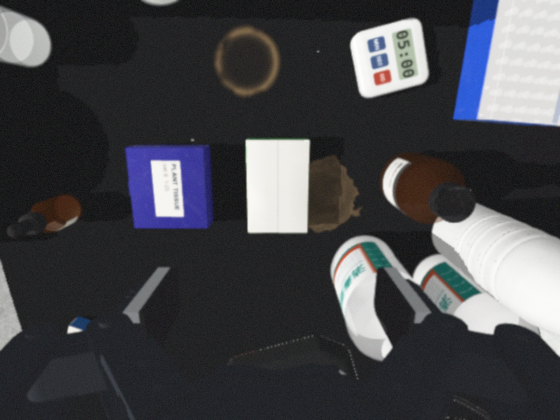

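w5 shows the large carton placed behind the slide box, square to it. Before reaching for the small carton I need the monitor's true place.

Run:
```python
from h import *
out=[]
for n,(x,y) in {"scene":(325,140),"side":(315,150)}.items():
    im=cv2.imread(f"pics/{n}0.png")[y:y+150,x:x+170]
    out.append(cv2.resize(im,None,fx=2.35,fy=2.35,interpolation=cv2.INTER_CUBIC))
cv2.imwrite("pics/mon.png",np.hstack(out))
```

View pics/mon.png

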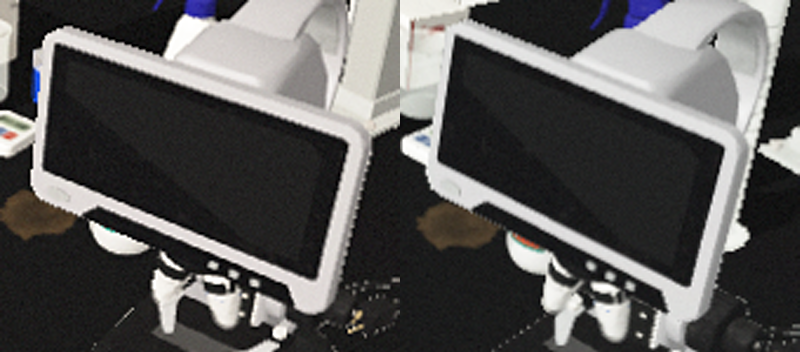

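The crop shows the monitor screen corners in both fixed views, at scene (57,45),(43,172),(322,282),(352,140) and side (452,40),(438,160),(690,285),(725,148).

Run:
```python
from h import *
a=ctrl.camera_info("scene");b=ctrl.camera_info("side")
for p,q in [((57,45),(52,40)),((43,172),(38,160)),((322,282),(290,285)),((352,140),(325,148))]:
    p=np.array(p)/2.35+(325,140);q=np.array(q)/2.35+(315,150);print(tri([(a,p),(b,q)]))
    for d in (.3,.4,.5,.6,.7): c,r=rays(a,[p]);print("   ",c+d/.5*.6*r[0])
```

```text
(array([ 0.5099, -0.3232,  0.3612]), np.float64(0.001808129776335755))
    [ 0.2292 -0.6328  0.5712]
    [ 0.3015 -0.5533  0.5177]
    [ 0.3738 -0.4738  0.4642]
    [ 0.446  -0.3944  0.4107]
    [ 0.5183 -0.3149  0.3573]
(array([ 0.508 , -0.3196,  0.2583]), np.float64(0.0011537121521267221))
    [ 0.2149 -0.6455  0.5376]
    [ 0.2824 -0.5703  0.4729]
    [ 0.3499 -0.495   0.4083]
    [ 0.4174 -0.4198  0.3436]
    [ 0.4849 -0.3446  0.2789]
(array([ 0.5538, -0.5354,  0.2694]), np.float64(9.13434291531052e-05))
    [ 0.26   -0.7176  0.5202]
    [ 0.3425 -0.6664  0.4498]
    [ 0.4251 -0.6153  0.3793]
    [ 0.5076 -0.5641  0.3088]
    [ 0.5901 -0.5129  0.2383]
(array([ 0.5794, -0.5186,  0.3551]), np.float64(0.001405702985156585))
    [ 0.279  -0.7055  0.5554]
    [ 0.3679 -0.6503  0.4966]
    [ 0.4568 -0.5951  0.4379]
    [ 0.5456 -0.5399  0.3791]
    [ 0.6345 -0.4847  0.3204]
```

play_rows(
  targets=[
    {"xyz": [-10, -15, 0], "rotation": [0, 0, 0.02]},
    {"xyz": [-30, -45, 0], "rotation": [0, 0, 0.06]},
    {"xyz": [-55, -80, 0], "rotation": [0, 0, 0.12]},
    {"xyz": [-82, -115, 0], "rotation": [0, 0, 0.18]},
    {"xyz": [-110, -150, 10], "rotation": [0, 0, 0.24]},
    {"xyz": [-138, -185, 25], "rotation": [0, 0, 0.3]},
    {"xyz": [-165, -215, 50], "rotation": [0, 0, 0.34]},
    {"xyz": [-185, -235, 80], "rotation": [0, 0, 0.374]},
    {"xyz": [-200, -248, 115], "rotation": [0, 0, 0.374]},
    {"xyz": [-206, -252, 140], "rotation": [0, 0, 0.374]},
    {"xyz": [-206, -252, 151], "rotation": [0, 0, 0.374]},
    {"xyz": [-206, -252, 151], "rotation": [0, 0, 0.374]},
    {"xyz": [-206, -252, 151], "rotation": [0, 0, 0.374]},
  ],
)

```text
t: 11.5
tcp_pos: [0.4047, -0.2535, 0.1015]
orientation: [-0.0, 0.838, 0.545, 0.0]
wrist_force: [0.0, -0.0, 1.4]
gripper_width: 0.998
grasp_force: 0.0
```

Run:
```python
from h import *
go(.4035,-.2535,.026,-23.9)
```

```text
tcp [ 0.4047 -0.2535  0.1015] move mm [-0.5 -1.1 75.5] rot [-0.0002 -0.0002 -0.0002] j [-0.73  0.23 -0.46  0.88  0.    1.26] F [ 0.  -0.   1.4] w 0.998 g 0.0 t 11.5
```

play_rows(
  targets=[
    {"xyz": [0, -1, 25], "rotation": [0, 0, 0]},
    {"xyz": [0, -1, 50], "rotation": [0, 0, 0]},
    {"xyz": [0, -1, 68], "rotation": [0, 0, 0]},
    {"xyz": [0, -1, 75], "rotation": [0, 0, 0]},
    {"xyz": [0, -1, 75], "rotation": [0, 0, 0]},
    {"xyz": [0, -1, 75], "rotation": [0, 0, 0]},
  ],
)

```text
t: 12.1
tcp_pos: [0.4044, -0.2538, 0.0275]
orientation: [0.001, 0.838, 0.545, 0.0]
wrist_force: [0.3, -0.2, -0.9]
gripper_width: 1.002
grasp_force: 0.0
```

play_rows(
  targets=[
    {"xyz": [0, 0, 0], "rotation": [0, 0, 0]},
    {"xyz": [0, 0, 0], "rotation": [0, 0, 0]},
    {"xyz": [0, 0, 0], "rotation": [0, 0, 0]},
    {"xyz": [0, 0, 0], "rotation": [0, 0, 0]},
    {"xyz": [0, 0, 0], "rotation": [0, 0, 0]},
    {"xyz": [0, 0, 0], "rotation": [0, 0, 0]},
    {"xyz": [0, 0, 0], "rotation": [0, 0, 0]},
    {"xyz": [0, 0, 0], "rotation": [0, 0, 0]},
    {"xyz": [0, 0, 0], "rotation": [0, 0, 0]},
    {"xyz": [0, 0, 0], "rotation": [0, 0, 0]},
  ],
  fingers=-1,
  force=25,
)

```text
t: 13.1
tcp_pos: [0.4038, -0.2537, 0.0268]
orientation: [0.001, 0.838, 0.545, 0.0]
wrist_force: [0.0, 0.5, 5.7]
gripper_width: 0.395
grasp_force: 26.2
```

Run:
```python
from h import *
go(.6672,-.0588,.12,-2.5)
```

```text
tcp [ 0.4038 -0.2537  0.0268] move mm [285.1 161.7 -93.1] rot [ 0.0011  0.0005 -0.3744] j [-0.73  0.32 -0.55  0.69  0.    1.26] F [0.  0.5 5.7] w 0.395 g 26.2 t 13.1
```

play_rows(
  targets=[
    {"xyz": [0, 0, -15], "rotation": [0, 0, 0]},
    {"xyz": [0, 0, -50], "rotation": [0, 0, 0]},
    {"xyz": [5, 3, -90], "rotation": [0, 0, 0]},
    {"xyz": [20, 11, -125], "rotation": [0, 0, -0.03]},
    {"xyz": [45, 26, -145], "rotation": [0, 0, -0.06]},
    {"xyz": [75, 43, -150], "rotation": [0, 0, -0.1]},
    {"xyz": [105, 60, -150], "rotation": [0, 0, -0.15]},
    {"xyz": [135, 77, -150], "rotation": [0, 0, -0.2]},
    {"xyz": [165, 94, -150], "rotation": [0, 0, -0.25]},
    {"xyz": [195, 111, -150], "rotation": [0, 0, -0.3]},
    {"xyz": [225, 128, -150], "rotation": [0, 0, -0.34]},
    {"xyz": [250, 142, -145], "rotation": [0, 0, -0.374]},
    {"xyz": [270, 153, -130], "rotation": [0, 0, -0.374]},
    {"xyz": [281, 160, -110], "rotation": [0, 0, -0.374]},
    {"xyz": [285, 162, -93], "rotation": [0, 0, -0.374]},
    {"xyz": [285, 162, -93], "rotation": [0, 0, -0.374]},
    {"xyz": [285, 162, -93], "rotation": [0, 0, -0.374]},
    {"xyz": [285, 162, -93], "rotation": [0, 0, -0.374]},
  ],
)

```text
t: 14.9
tcp_pos: [0.6674, -0.0591, 0.1204]
orientation: [0.001, 0.723, 0.691, 0.0]
wrist_force: [0.3, -0.8, 0.0]
gripper_width: 0.395
grasp_force: 25.5
```

Run:
```python
from h import *
go(.6672,-.0588,.058,-2.5)
im,i=grab("wrist","w6")
cv2.imwrite("pics/w6c.png",cv2.resize(im[120:400,130:430],None,fx=2,fy=2))
```

```text
tcp [ 0.6674 -0.0591  0.1204] move mm [ 0.3 -0.3 62.4] rot [ 0.0012  0.0003 -0.0008] j [-0.21  0.56  0.09  1.1  -0.    1.41] F [ 0.3 -0.8  0. ] w 0.395 g 25.5 t 14.9
```

View pics/w6c.png

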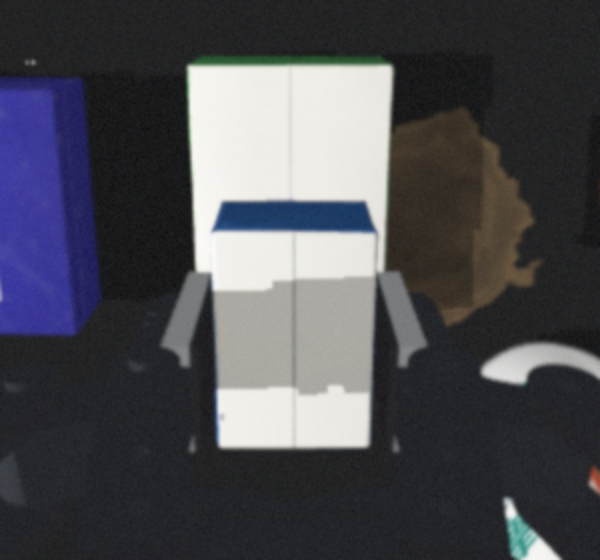

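w6 shows the small carton held square over the large one, with its top corners at crop (212,233),(377,233),(370,447),(219,447).

Run:
```python
from h import *
im,i=load("w6");c=np.array([(212,233),(377,233),(370,447),(219,447)])/2+(130,120)
print(quad(plane(i,c,.115)))
b=np.array([(188,66),(392,66)])/2+(130,120);P=plane(i,b,.03);print(P,P.mean(0)[:2]-.05*np.array([.0436,.999]))
```

```text
(array([ 0.6689, -0.06  ]), np.float64(0.03369937635183453), np.float64(0.0512326980703762), array([-2.6286, -2.5322]))
[[ 0.6378 -0.0079  0.03  ]
 [ 0.7022 -0.0108  0.03  ]] [ 0.6678 -0.0593]
```

Aligned within 1–2 mm; I correct x by -1 mm, lower and release.

play_rows(
  targets=[
    {"xyz": [1, -1, 20], "rotation": [0, 0, 0]},
    {"xyz": [1, -1, 40], "rotation": [0, 0, 0]},
    {"xyz": [1, -1, 54], "rotation": [0, 0, 0]},
    {"xyz": [1, -1, 60], "rotation": [0, 0, 0]},
    {"xyz": [1, -1, 63], "rotation": [0, 0, 0]},
    {"xyz": [1, -1, 63], "rotation": [0, 0, 0]},
    {"xyz": [1, -1, 63], "rotation": [0, 0, 0]},
  ],
)

```text
t: 15.65
tcp_pos: [0.6669, -0.0578, 0.0573]
orientation: [0.001, 0.723, 0.691, 0.001]
wrist_force: [0.3, -0.2, -0.5]
gripper_width: 0.396
grasp_force: 25.4
```

play_rows(
  targets=[
    {"xyz": [0, 0, 0], "rotation": [0, 0, 0]},
    {"xyz": [0, 0, 0], "rotation": [0, 0, 0]},
    {"xyz": [0, 0, 0], "rotation": [0, 0, 0]},
    {"xyz": [0, 0, 0], "rotation": [0, 0, 0]},
    {"xyz": [0, 0, 0], "rotation": [0, 0, 0]},
    {"xyz": [0, 0, 0], "rotation": [0, 0, 0]},
    {"xyz": [0, 0, 0], "rotation": [0, 0, 0]},
    {"xyz": [0, 0, 0], "rotation": [0, 0, 0]},
    {"xyz": [0, 0, -10], "rotation": [0, 0, 0]},
    {"xyz": [0, 0, -35], "rotation": [0, 0, 0]},
    {"xyz": [0, 0, -75], "rotation": [0, 0, 0]},
    {"xyz": [0, 0, -120], "rotation": [0, 0, 0]},
    {"xyz": [0, 0, -160], "rotation": [0, 0, 0]},
    {"xyz": [0, 0, -190], "rotation": [0, 0, 0]},
    {"xyz": [0, 0, -200], "rotation": [0, 0, 0]},
    {"xyz": [0, 0, -200], "rotation": [0, 0, 0]},
    {"xyz": [0, 0, -200], "rotation": [0, 0, 0]},
  ],
  fingers=1,
)

```text
t: 17.35
tcp_pos: [0.6657, -0.0576, 0.255]
orientation: [-0.001, 0.722, 0.691, -0.0]
wrist_force: [-0.4, -0.3, -0.6]
gripper_width: 0.999
grasp_force: 0.0
```

Run:
```python
from h import *
im,i=grab("wrist","w7")
u=np.array([.0436,.999]);v=np.array([.999,-.0436]);c=np.array([.667,-.059])
for nm,a,b,z in [("big",.033,.05,.03),("small",.017,.0265,.052)]:
    q=proj(i,[[*(c-a*v+b*u),z],[*(c+a*v+b*u),z],[*(c+a*v-b*u),z],[*(c-a*v-b*u),z]]);s=sub(im,q,4)
    print(nm,np.c_[q,s],quad(plane(i,s,z)))
go(.48,.1,.27,-2.5)
cv2.imwrite("pics/w7c.png",cv2.resize(im[80:300,60:400],None,fx=2,fy=2))
```

```text
big [[244.6298 141.1635 245.8232 140.902 ]
 [309.0928 141.1216 309.4663 141.0458]
 [306.7641 233.4365 306.7359 233.1156]
 [247.045  233.457  247.8038 233.0773]] (array([ 0.6676, -0.0587]), np.float64(0.06512698959911556), np.float64(0.09975445215339312), array([-2.61  , -2.7288]))
small [[259.4857 167.0618 261.2354 165.59  ]
 [294.2477 167.0422 294.4563 165.2953]
 [293.5351 218.8956 294.4655 217.3034]
 [260.2475 218.9086 261.2639 216.381 ]] (array([ 0.6681, -0.0572]), np.float64(0.03315130057978706), np.float64(0.05237666507055516), array([-3.1252, -2.4499]))
tcp [ 0.6654 -0.0575  0.2542] move mm [ 149.2 -192.2  -15.1] rot [-0.0031 -0.0005 -0.0004] j [-0.21  0.51  0.34  1.41 -0.    1.41] F [0.3 0.1 0.2] w 1.001 g 0.0 t 17.4
```

View pics/w7c.png

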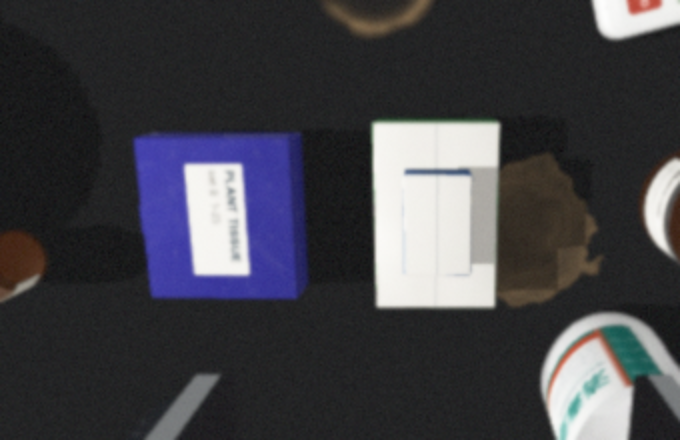

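w7 shows the small carton lying centred and square on the large one. Next is the beaker; I take one look from above it.

play_rows(
  targets=[
    {"xyz": [15, -34, 0], "rotation": [0, 0, 0]},
    {"xyz": [33, -75, 0], "rotation": [0, 0, 0]},
    {"xyz": [52, -118, 0], "rotation": [0, 0, 0]},
    {"xyz": [70, -160, 0], "rotation": [0, 0, 0]},
    {"xyz": [88, -202, 0], "rotation": [0, 0, 0]},
    {"xyz": [102, -234, 0], "rotation": [0, 0, 0]},
    {"xyz": [107, -245, 0], "rotation": [0, 0, 0]},
    {"xyz": [107, -245, 0], "rotation": [0, 0, 0]},
    {"xyz": [107, -245, 0], "rotation": [0, 0, 0]},
    {"xyz": [107, -245, 0], "rotation": [0, 0, 0]},
  ],
)

```text
t: 18.4
tcp_pos: [0.4275, 0.0595, 0.2559]
orientation: [0.0, 0.723, 0.691, -0.0]
wrist_force: [-0.8, -0.3, -0.7]
gripper_width: 0.996
grasp_force: 0.0
```

Run:
```python
from h import *
im,i=grab("wrist","w8")
q=proj(i,[[.4147,.103,.066],[.4147,.103,0]]);print(q)
x,y=q.mean(0).astype(int)
a=im[y-50:y+50,x-50:x+50];q2=proj(i,[[.419,-.076,.05]])[0].astype(int);print(x,y,q2)
b=im[q2[1]-60:q2[1]+40,q2[0]-50:q2[0]+50]
cv2.imwrite("pics/w8c.png",np.hstack([cv2.resize(t,(400,400),interpolation=cv2.INTER_CUBIC) for t in (a,b)]))
go(.4147,.103,.12,-2.5)
```

```text
[[259.1029 149.7633]
 [262.0564 144.4057]]
260 147 [273 309]
tcp [0.4274 0.0595 0.2559] move mm [ 42.9 -14.7 135.9] rot [-0.0001  0.0001 -0.0013] j [-0.05  0.03 -0.29  1.25 -0.    1.57] F [-0.8 -0.4  0.8] w 0.995 g 0.0 t 18.45
```

View pics/w8c.png

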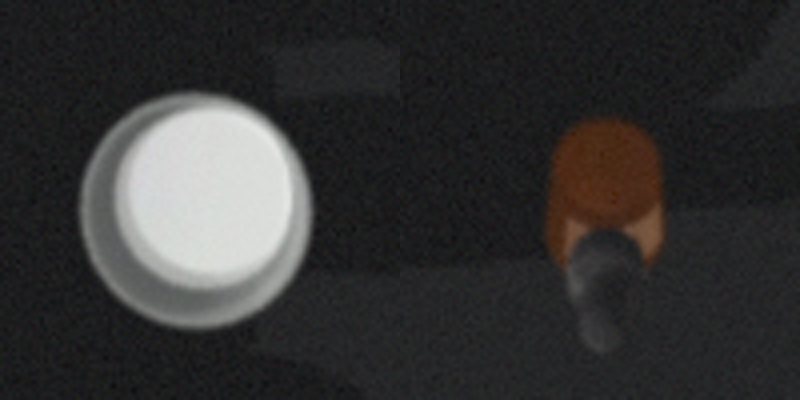

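The crop shows the beaker rim circle centred at (259,149.5), matching the estimate (0.4147,0.103). The dropper's base arc is at (274.3,278.5) and its teat tip at (273,335).

Run:
```python
from h import *
i=load("w8")[1];i3=load("w3")[1]
print("base arc",plane(i,[(274.3,278.5)],0),"tip",plane(i,[(273,335)],.090),"side extents mid z.03",plane(i,[(260,302),(288.5,302)],.04))
# w3 crop: base near rim bottom (label) y=552 -> ; body sides 628..795
f=lambda x,y:((x-570)/5+220,(y-300)/5+40)
print("w3 bottom arc",plane(i3,[f(715,552)],0),"sides",plane(i3,[f(628,450),f(795,450)],.03),"teat",plane(i3,[f(697,433)],.085))
go(.4147,.103,.038,-2.5)
```

```text
base arc [[ 0.4206 -0.0627  0.    ]] tip [[ 0.419  -0.0799  0.09  ]] side extents mid z.03 [[ 0.404  -0.0713  0.04  ]
 [ 0.4367 -0.0728  0.04  ]]
w3 bottom arc [[ 0.4181 -0.0946  0.    ]] sides [[ 0.4015 -0.0754  0.03  ]
 [ 0.4386 -0.0754  0.03  ]] teat [[ 0.4217 -0.0797  0.085 ]]
tcp [0.4274 0.0595 0.2559] move mm [ 42.9 -14.6 217.9] rot [-0.0001  0.0001 -0.0013] j [-0.05  0.03 -0.29  1.25 -0.    1.57] F [-0.8 -0.4  0.8] w 0.995 g 0.0 t 18.45
```

play_rows(
  targets=[
    {"xyz": [15, -5, 20], "rotation": [0, 0, 0]},
    {"xyz": [35, -12, 50], "rotation": [0, 0, 0]},
    {"xyz": [43, -15, 85], "rotation": [0, 0, 0]},
    {"xyz": [43, -15, 115], "rotation": [0, 0, 0]},
    {"xyz": [43, -15, 126], "rotation": [0, 0, 0]},
    {"xyz": [43, -15, 126], "rotation": [0, 0, 0]},
    {"xyz": [43, -15, 126], "rotation": [0, 0, 0]},
  ],
)

```text
t: 19.15
tcp_pos: [0.4142, 0.1033, 0.1311]
orientation: [0.0, 0.723, 0.691, 0.0]
wrist_force: [0.2, 0.3, 0.0]
gripper_width: 1.002
grasp_force: 0.0
```

Run:
```python
from h import *
go(.4147,.103,.038,-2.5)
```

```text
tcp [0.4142 0.1033 0.1311] move mm [-0.3  0.5 93.1] rot [ 0.0009 -0.     -0.0011] j [ 0.06  0.11 -0.53  0.93 -0.    1.67] F [0.2 0.3 0. ] w 1.002 g 0.0 t 19.15
```

play_rows(
  targets=[
    {"xyz": [0, 0, 25], "rotation": [0, 0, 0]},
    {"xyz": [0, 0, 55], "rotation": [0, 0, 0]},
    {"xyz": [0, 0, 80], "rotation": [0, 0, 0]},
    {"xyz": [0, 0, 91], "rotation": [0, 0, 0]},
    {"xyz": [0, 0, 93], "rotation": [0, 0, 0]},
    {"xyz": [0, 0, 93], "rotation": [0, 0, 0]},
    {"xyz": [0, 0, 93], "rotation": [0, 0, 0]},
  ],
)

```text
t: 19.85
tcp_pos: [0.4144, 0.1037, 0.0387]
orientation: [0.001, 0.723, 0.691, 0.001]
wrist_force: [-0.2, 0.1, 0.2]
gripper_width: 1.002
grasp_force: 0.0
```

play_rows(
  targets=[
    {"xyz": [0, 0, 0], "rotation": [0, 0, 0]},
    {"xyz": [0, 0, 0], "rotation": [0, 0, 0]},
    {"xyz": [0, 0, 0], "rotation": [0, 0, 0]},
    {"xyz": [0, 0, 0], "rotation": [0, 0, 0]},
    {"xyz": [0, 0, 0], "rotation": [0, 0, 0]},
    {"xyz": [0, 0, 0], "rotation": [0, 0, 0]},
    {"xyz": [0, 0, 0], "rotation": [0, 0, 0]},
    {"xyz": [0, 0, 0], "rotation": [0, 0, 0]},
  ],
  fingers=-1,
  force=20,
)

```text
t: 20.65
tcp_pos: [0.4134, 0.1037, 0.038]
orientation: [0.0, 0.722, 0.691, 0.0]
wrist_force: [-1.1, -0.4, 5.4]
gripper_width: 0.597
grasp_force: 19.8
```

Run:
```python
from h import *
go(.556,.0567,.12,-2.5)
```

```text
tcp [0.4134 0.1037 0.038 ] move mm [-40.7 144.6 -81.9] rot [ 0.0011 -0.0001 -0.0003] j [ 0.06  0.23 -0.66  0.68 -0.    1.67] F [-1.1 -0.4  5.4] w 0.597 g 19.8 t 20.65
```

play_rows(
  targets=[
    {"xyz": [0, 0, -8], "rotation": [0, 0, 0]},
    {"xyz": [0, 0, -28], "rotation": [0, 0, 0]},
    {"xyz": [0, 0, -50], "rotation": [0, 0, 0]},
    {"xyz": [-3, 10, -60], "rotation": [0, 0, 0]},
    {"xyz": [-9, 30, -62], "rotation": [0, 0, 0]},
    {"xyz": [-16, 55, -62], "rotation": [0, 0, 0]},
    {"xyz": [-23, 80, -62], "rotation": [0, 0, 0]},
    {"xyz": [-30, 105, -62], "rotation": [0, 0, 0]},
    {"xyz": [-36, 127, -62], "rotation": [0, 0, 0]},
    {"xyz": [-40, 140, -62], "rotation": [0, 0, 0]},
    {"xyz": [-41, 145, -62], "rotation": [0, 0, 0]},
    {"xyz": [-41, 145, -62], "rotation": [0, 0, 0]},
    {"xyz": [-41, 145, -62], "rotation": [0, 0, 0]},
    {"xyz": [-41, 145, -62], "rotation": [0, 0, 0]},
  ],
)

```text
t: 22.05
tcp_pos: [0.5551, 0.0567, 0.0993]
orientation: [-0.0, 0.722, 0.692, -0.0]
wrist_force: [-0.4, -0.0, -0.7]
gripper_width: 0.599
grasp_force: 21.1
```

Run:
```python
from h import *
go(.5563,.0572,.039,-2.5)
```

```text
tcp [0.5551 0.0567 0.0993] move mm [ 0.6  1.3 60.3] rot [-0.0009 -0.0001  0.0001] j [-0.04  0.37 -0.26  0.94  0.    1.57] F [-0.4 -0.  -0.7] w 0.599 g 21.1 t 22.05
```

play_rows(
  targets=[
    {"xyz": [0, 1, 15], "rotation": [0, 0, 0]},
    {"xyz": [0, 1, 35], "rotation": [0, 0, 0]},
    {"xyz": [0, 1, 50], "rotation": [0, 0, 0]},
    {"xyz": [0, 1, 57], "rotation": [0, 0, 0]},
    {"xyz": [0, 1, 61], "rotation": [0, 0, 0]},
    {"xyz": [0, 1, 61], "rotation": [0, 0, 0]},
    {"xyz": [0, 1, 61], "rotation": [0, 0, 0]},
    {"xyz": [0, 1, 61], "rotation": [0, 0, 0]},
  ],
)

```text
t: 22.85
tcp_pos: [0.5576, 0.0563, 0.0389]
orientation: [0.0, 0.722, 0.691, 0.0]
wrist_force: [-0.0, -0.5, -0.3]
gripper_width: 0.601
grasp_force: 21.0
```

play_rows(
  targets=[
    {"xyz": [0, 0, 0], "rotation": [0, 0, 0]},
    {"xyz": [0, 0, 0], "rotation": [0, 0, 0]},
    {"xyz": [0, 0, 0], "rotation": [0, 0, 0]},
    {"xyz": [0, 0, 0], "rotation": [0, 0, 0]},
    {"xyz": [0, 0, 0], "rotation": [0, 0, 0]},
    {"xyz": [0, 0, 0], "rotation": [0, 0, 0]},
    {"xyz": [0, 0, 0], "rotation": [0, 0, 0]},
    {"xyz": [0, 0, -10], "rotation": [0, 0, 0]},
    {"xyz": [0, 0, -35], "rotation": [0, 0, 0]},
    {"xyz": [0, 0, -75], "rotation": [0, 0, 0]},
    {"xyz": [0, 0, -120], "rotation": [0, 0, 0]},
    {"xyz": [0, 0, -165], "rotation": [0, 0, 0]},
    {"xyz": [0, 0, -200], "rotation": [0, 0, 0]},
    {"xyz": [0, 0, -215], "rotation": [0, 0, 0]},
    {"xyz": [0, 0, -215], "rotation": [0, 0, 0]},
    {"xyz": [0, 0, -215], "rotation": [0, 0, 0]},
  ],
  fingers=1,
)

```text
t: 24.45
tcp_pos: [0.5569, 0.0563, 0.2533]
orientation: [0.0, 0.722, 0.691, 0.0]
wrist_force: [-0.1, 0.5, -1.2]
gripper_width: 1.0
grasp_force: 0.0
```

Run:
```python
from h import *
im,i=grab("wrist","w9")
g=cv2.cvtColor(im,cv2.COLOR_BGR2GRAY)
for nm,X,r in [("rim",[.5563,.0566,.066],32),("base",[.5563,.0566,.003],30),("flaskbase",[.5607,.1657,.005],40)]:
    q=proj(i,[X])[0];x,y=q.astype(int);x0,y0=max(x-r,0),max(y-r,0)
    c=cv2.GaussianBlur(g[y0:y+r,x0:x+r],(3,3),0)
    for lo in (65,170):
        k=max(cv2.findContours((c>lo).astype(np.uint8),0,1)[0],key=cv2.contourArea);e=cv2.fitEllipse(cv2.convexHull(k))
        p=np.array(e[0])+(x0,y0);print(nm,lo,q,p,e[1],plane(i,[p],X[2]))
go(.4205,-.0795,.12,-2.5)
```

```text
rim 65 [274.3519 195.3334] [276.4111 193.7506] (57.1980094909668, 61.602928161621094) [[0.5583 0.0581 0.066 ]]
rim 170 [274.3519 195.3334] [279.1385 189.7971] (43.299110412597656, 55.388641357421875) [[0.5611 0.0618 0.066 ]]
base 65 [274.65   182.9513] [276.2713 195.8847] (55.96539306640625, 67.6083755493164) [[0.5575 0.0415 0.003 ]]
base 170 [274.65   182.9513] [279.1569 189.3953] (43.49232864379883, 54.31003189086914) [[0.5611 0.0489 0.003 ]]
flaskbase 65 [274.0686  80.4439] [273.9378  79.9784] (74.92178344726562, 79.39790344238281) [[0.5606 0.1662 0.005 ]]
flaskbase 170 [274.0686  80.4439] [273.8708  79.9003] (71.01686096191406, 74.1902084350586) [[0.5605 0.1662 0.005 ]]
tcp [0.5565 0.0563 0.2523] move mm [-141.7 -129.7  132.5] rot [-0.0015  0.     -0.0003] j [-0.04  0.28  0.    1.29 -0.    1.57] F [-0.1  0.3 -0.4] w 1.001 g 0.0 t 24.5
```

Beaker stands at about (0.557,0.057), as intended. Now the dropper bottle.

play_rows(
  targets=[
    {"xyz": [-15, -14, 0], "rotation": [0, 0, 0]},
    {"xyz": [-43, -40, 0], "rotation": [0, 0, 0]},
    {"xyz": [-72, -66, 10], "rotation": [0, 0, 0]},
    {"xyz": [-101, -92, 30], "rotation": [0, 0, 0]},
    {"xyz": [-127, -116, 60], "rotation": [0, 0, 0]},
    {"xyz": [-142, -130, 80], "rotation": [0, 0, 0]},
    {"xyz": [-142, -130, 82], "rotation": [0, 0, 0]},
    {"xyz": [-142, -130, 82], "rotation": [0, 0, 0]},
    {"xyz": [-142, -130, 82], "rotation": [0, 0, 0]},
  ],
)

```text
t: 25.4
tcp_pos: [0.422, -0.0796, 0.1717]
orientation: [0.0, 0.722, 0.692, 0.0]
wrist_force: [0.0, -0.1, 0.7]
gripper_width: 1.001
grasp_force: 0.0
```

Run:
```python
from h import *
im,i=grab("wrist","w10");go(.4205,-.0795,.049,-2.5)
q=proj(i,[[.4205,-.0795,.09],[.4205,-.0795,.03]]);print(q)
x,y=q[0].astype(int);cv2.imwrite("pics/w10c.png",cv2.resize(im[max(y-80,0):y+80,x-120:x+120],None,fx=3,fy=3))
```

```text
tcp [ 0.4223 -0.0796  0.172 ] move mm [  0.1  -2.  123. ] rot [0.0015 0.0003 0.0007] j [-0.37  0.08 -0.45  1.04  0.    1.24] F [0.2 0.6 0.6] w 1.001 g 0.0 t 25.45
[[272.0979 232.1119]
 [272.9278 207.9931]]
```

View pics/w10c.png

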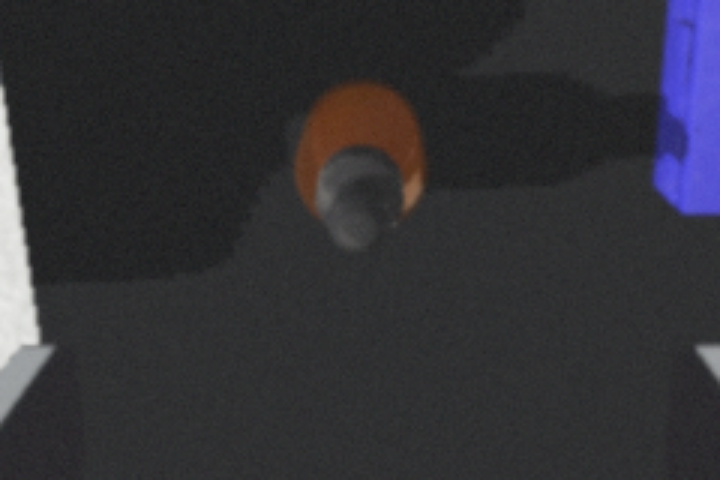

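The crop shows the dropper from almost straight above, with the body centred at x pixel 272.7 and the teat tip at (270,229), both in line with the estimate. I descend and grip.

play_rows(
  targets=[
    {"xyz": [1, -2, 25], "rotation": [0, 0, 0]},
    {"xyz": [1, -2, 55], "rotation": [0, 0, 0]},
    {"xyz": [1, -2, 85], "rotation": [0, 0, 0]},
    {"xyz": [1, -2, 110], "rotation": [0, 0, 0]},
    {"xyz": [1, -2, 121], "rotation": [0, 0, 0]},
    {"xyz": [1, -2, 123], "rotation": [0, 0, 0]},
    {"xyz": [1, -2, 123], "rotation": [0, 0, 0]},
    {"xyz": [1, -2, 123], "rotation": [0, 0, 0]},
  ],
)

```text
t: 26.25
tcp_pos: [0.4203, -0.0791, 0.0495]
orientation: [0.001, 0.722, 0.692, 0.001]
wrist_force: [0.7, -0.3, -0.3]
gripper_width: 1.0
grasp_force: 0.0
```

play_rows(
  targets=[
    {"xyz": [0, 0, 0], "rotation": [0, 0, 0]},
    {"xyz": [0, 0, 0], "rotation": [0, 0, 0]},
    {"xyz": [0, 0, 0], "rotation": [0, 0, 0]},
    {"xyz": [0, 0, 0], "rotation": [0, 0, 0]},
    {"xyz": [0, 0, 0], "rotation": [0, 0, 0]},
    {"xyz": [0, 0, 0], "rotation": [0, 0, 0]},
    {"xyz": [0, 0, 0], "rotation": [0, 0, 0]},
    {"xyz": [0, 0, 0], "rotation": [0, 0, 0]},
    {"xyz": [0, 0, 0], "rotation": [0, 0, 0]},
    {"xyz": [0, 0, 0], "rotation": [0, 0, 0]},
  ],
  fingers=-1,
  force=25,
)

```text
t: 27.25
tcp_pos: [0.4192, -0.0789, 0.0487]
orientation: [0.0, 0.723, 0.691, 0.0]
wrist_force: [-1.1, 0.2, 5.3]
gripper_width: 0.393
grasp_force: 24.7
```

Run:
```python
from h import *
F=np.array([.5607,.1658]);S=np.array([.5518,-.0545]);u=(F-S)/np.linalg.norm(F-S);T=F+.096*u;print(u,T)
go(T[0],T[1],.24,-2.5)
```

```text
[0.0404 0.9992] [0.5646 0.2617]
tcp [ 0.4192 -0.0789  0.0487] move mm [ 346.7  130.3 -191.3] rot [ 0.0005  0.0003 -0.0005] j [-0.37  0.21 -0.65  0.71 -0.    1.24] F [-1.1  0.2  5.3] w 0.393 g 24.7 t 27.25
```

play_rows(
  targets=[
    {"xyz": [0, 0, -8], "rotation": [0, 0, 0]},
    {"xyz": [0, 0, -35], "rotation": [0, 0, 0]},
    {"xyz": [0, 0, -75], "rotation": [0, 0, 0]},
    {"xyz": [0, 0, -115], "rotation": [0, 0, 0]},
    {"xyz": [5, 2, -150], "rotation": [0, 0, 0]},
    {"xyz": [20, 7, -170], "rotation": [0, 0, 0]},
    {"xyz": [48, 18, -175], "rotation": [0, 0, 0]},
    {"xyz": [80, 30, -175], "rotation": [0, 0, 0]},
    {"xyz": [114, 43, -175], "rotation": [0, 0, 0]},
    {"xyz": [148, 56, -175], "rotation": [0, 0, 0]},
    {"xyz": [182, 69, -175], "rotation": [0, 0, 0]},
    {"xyz": [216, 81, -175], "rotation": [0, 0, 0]},
    {"xyz": [250, 94, -175], "rotation": [0, 0, 0]},
    {"xyz": [284, 107, -175], "rotation": [0, 0, 0]},
    {"xyz": [314, 118, -175], "rotation": [0, 0, 0]},
    {"xyz": [336, 126, -175], "rotation": [0, 0, 0]},
    {"xyz": [346, 130, -175], "rotation": [0, 0, 0]},
    {"xyz": [347, 130, -175], "rotation": [0, 0, 0]},
    {"xyz": [347, 130, -175], "rotation": [0, 0, 0]},
  ],
)

```text
t: 29.15
tcp_pos: [0.5637, 0.2615, 0.2231]
orientation: [-0.0, 0.723, 0.691, -0.001]
wrist_force: [-0.4, -0.1, -0.9]
gripper_width: 0.395
grasp_force: 25.4
```

Run:
```python
from h import *
go(.5646,.2617,.0495,-2.5)
```

```text
tcp [0.5637 0.2615 0.2231] move mm [  0.3   1.1 173.6] rot [-0.0009  0.0008 -0.0005] j [ 0.31  0.41  0.12  1.28 -0.    1.92] F [-0.4 -0.1 -0.9] w 0.395 g 25.4 t 29.15
```

play_rows(
  targets=[
    {"xyz": [0, 1, 15], "rotation": [0, 0, 0]},
    {"xyz": [0, 1, 45], "rotation": [0, 0, 0]},
    {"xyz": [0, 1, 80], "rotation": [0, 0, 0]},
    {"xyz": [0, 1, 115], "rotation": [0, 0, 0]},
    {"xyz": [0, 1, 145], "rotation": [0, 0, 0]},
    {"xyz": [0, 1, 163], "rotation": [0, 0, 0]},
    {"xyz": [0, 1, 170], "rotation": [0, 0, 0]},
    {"xyz": [0, 1, 174], "rotation": [0, 0, 0]},
    {"xyz": [0, 1, 174], "rotation": [0, 0, 0]},
    {"xyz": [0, 1, 174], "rotation": [0, 0, 0]},
  ],
)

```text
t: 30.15
tcp_pos: [0.5661, 0.2621, 0.0508]
orientation: [0.001, 0.723, 0.691, 0.001]
wrist_force: [0.5, 0.9, -1.4]
gripper_width: 0.395
grasp_force: 25.4
```

play_rows(
  targets=[
    {"xyz": [0, 0, 0], "rotation": [0, 0, 0]},
    {"xyz": [0, 0, 0], "rotation": [0, 0, 0]},
    {"xyz": [0, 0, 0], "rotation": [0, 0, 0]},
    {"xyz": [0, 0, 0], "rotation": [0, 0, 0]},
    {"xyz": [0, 0, 0], "rotation": [0, 0, 0]},
    {"xyz": [0, 0, 0], "rotation": [0, 0, 0]},
    {"xyz": [0, 0, 0], "rotation": [0, 0, 0]},
    {"xyz": [0, 0, 0], "rotation": [0, 0, 0]},
    {"xyz": [0, 0, -10], "rotation": [0, 0, 0]},
    {"xyz": [0, 0, -35], "rotation": [0, 0, 0]},
    {"xyz": [0, 0, -75], "rotation": [0, 0, 0]},
    {"xyz": [0, 0, -120], "rotation": [0, 0, 0]},
    {"xyz": [0, 0, -165], "rotation": [0, 0, 0]},
    {"xyz": [0, 0, -200], "rotation": [0, 0, 0]},
    {"xyz": [0, 0, -215], "rotation": [0, 0, 0]},
    {"xyz": [0, 0, -215], "rotation": [0, 0, 0]},
    {"xyz": [0, 0, -215], "rotation": [0, 0, 0]},
  ],
  fingers=1,
)

```text
t: 31.85
tcp_pos: [0.5651, 0.2621, 0.2643]
orientation: [0.0, 0.722, 0.691, 0.0]
wrist_force: [-1.0, 0.2, -1.2]
gripper_width: 1.005
grasp_force: 0.0
```

Run:
```python
from h import *
im,i=grab("wrist","w11");sc,a=grab("scene","scene1");sd,b=grab("side","side1")
def red(im,i,X,r):
    q=proj(i,[X])[0];x,y=q.astype(int);x0,y0=max(x-r,0),max(y-r,0);c=im[y0:y+r,x0:x+r].astype(int)
    m=((c[:,:,2]-c[:,:,0]>25)&(c[:,:,2]<170)).astype(np.uint8);k=max(cv2.findContours(m,0,1)[0],key=cv2.contourArea)
    return q,np.array(cv2.boundingRect(k))+(x0,y0,0,0)
T=[.5646,.2617,.03]
for n,I,J in [("w",im,i),("scene",sc,a),("side",sd,b)]:
    q,r=red(I,J,T,35 if n=="w" else 22);ctr=r[:2]+r[2:]/2;print(n,q,r,plane(J,[ctr],.03),"bottom->",plane(J,[(ctr[0],r[1]+r[3])],0))
go(.5646,.2617,.27,-2.5)
```

```text
w [274.7892 186.3518] [261 166  33  34] [[0.5677 0.2653 0.03  ]] bottom-> [[0.5667 0.239  0.    ]]
scene [222.9857 184.8935] [218 178  13  18] [[0.5622 0.2484 0.03  ]] bottom-> [[0.5604 0.2502 0.    ]]
side [228.4915 191.5029] [223 184  12  18] [[0.5621 0.2526 0.03  ]] bottom-> [[0.5624 0.2544 0.    ]]
tcp [0.5643 0.2618 0.2625] move mm [-0.1  0.3 -7.5] rot [-0.0029  0.0011 -0.0004] j [ 0.31  0.41  0.21  1.37 -0.    1.92] F [-0.4 -0.4 -0.7] w 0.999 g 0.0 t 32.0
```

Run:
```python
from h import *
for n in ("scene","side"):
    im,i=load(n+"1");o=cv2.imread(f"pics/{n}0.png")
    print(n,"drop exp base/top body/tip",proj(i,[[.565,.2618,0],[.565,.2618,.06],[.565,.2618,.092]]).tolist(),"beaker exp",proj(i,[[.557,.057,0],[.557,.057,.066]]).tolist())
    d=cv2.absdiff(im,o).max(2);q=proj(i,[[.557,.057,.033]])[0].astype(int)
    w=d[q[1]-35:q[1]+35,q[0]-25:q[0]+25]>40;ys,xs=np.nonzero(cv2.morphologyEx(w.astype(np.uint8),cv2.MORPH_OPEN,np.ones((2,2))))
    print(" beaker diff x",xs.min()+q[0]-25,xs.max()+q[0]-25,"y",ys.min()+q[1]-35,ys.max()+q[1]-35)
    c=[]
    for nm,X in {"tape":[.68,.352,.015],"timer":[.775,.058,.01],"red":[.70,.19,.02]}.items():
        x,y=proj(i,[X])[0].astype(int);c.append((nm,int((d[y-10:y+10,x-10:x+10]>60).sum())))
    print(c)
print(ctrl.get_state()["t"],ctrl.get_state()["gripper_width"])
```

```text
scene drop exp base/top body/tip [[223.94754290921443, 193.86384899814846], [222.2189790682874, 175.61234557418183], [221.26897038518848, 165.5429090578932]] beaker exp [[259.2159640191632, 227.08187175467322], [258.05108966882307, 205.5005503450462]]
 beaker diff x 251 282 y 188 233
[('tape', 0), ('timer', 0), ('red', 47)]
side drop exp base/top body/tip [[228.77460645470813, 200.71630859343534], [228.4317486742406, 182.0249338313718], [228.24074456912507, 171.75328790385518]] beaker exp [[258.22863109015765, 235.10068006837662], [258.5165254085697, 212.88266013991574]]
 beaker diff x 233 282 y 192 240
[('tape', 0), ('timer', 0), ('red', 32)]
32.0 0.998984419356323
```

```bash
python3 -c "
from workcell import ctrl
print(ctrl.finish_job())"
```

```text
the job is handed in; nothing more can be done
None
```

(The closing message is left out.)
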